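# Draw the star chart into the reading bay and latch it

### The job

With fingertips pressed down on its top, slide the white star-chart card flat over the cart top, without ever lifting it, into the reading bay between the two low guide rails until its leading edge is against the end stop. Then swing the retaining arm across the card as far as it goes, and let go. Leave the other gear where it stands.

Things in the scene. Friction and masses are not known exactly. Their poses are not given: they have to be found in the camera images.
- card: White plastic star-chart card, loose, flat on the cart top, 100 (its x) x 150 (its y) x 4 mm, about 0.1 kg, a dark round sky map printed nearer its +y end. Origin: centre of its underside. Starts on the robot's right of the bay, its y axis within 40 degrees of the bay's; its +y end enters first. Grained top, slick underside: fingertips pressed on top with 5 to 20 N carry it along without slipping.
- bay: Fixed aluminium bay; no floor, the card slides on the cart top. Origin: on the cart top where the centre of the card lies when fully home; the card enters along bay +y. Rails 8 mm high, 10 mm thick, inner faces at x = -53 and +53 mm, from y = -86 to +86 mm; their -y ends flare out to about 140 mm apart at y = -118 mm. End stop 8 mm high, its face at y = +75 mm.
- retainer_pivot (a point): Pivot of the retaining arm, 10.5 mm above the cart top, at x = -77, y = +20 mm in the bay's frame, outside the -x rail. The pivot axis is vertical.
- retainer_knob (a point): Black upright knob at the free end of the retaining arm, a cylinder 18 mm in diameter, 105 mm from the pivot, from 17.5 to 53.5 mm above the cart top; this point is on its axis, 35.5 mm above the cart top. The arm is a flat aluminium bar 14 mm wide, 117 mm long, from 10.5 to 17.5 mm above the cart top, so it passes 6 mm over the card.
- retainer (a joint): Angle of the retaining arm in rad. 0 = closed against its own stop: the arm points along the bay's +x, across the bay. It grows as the arm swings open, anticlockwise from above; at 1.57 it points along the bay's +y, clear of the card. Starts open at 1.15 to 1.65. Stiff enough to stay where it is left; about 1 N at the knob moves it.
- canister: Bystander: upright aluminium canister with knurled cap, 78 mm diameter, 128 mm high, at the back. Origin under its centre.
- diagonal: Bystander: white star diagonal, 50 mm cube with a steel tube 45 mm long along its +x and a black collar on top, 68 mm high, beyond the bay's end stop. Origin under the cube.
- eyepiece: Bystander: black eyepiece standing upright, 42 mm diameter, 64 mm high, near the card's -y end. Origin under its centre.
- moon_filter: Bystander: flat moon filter, 58 mm diameter, 8 mm high, black ring with green glass, lying on the robot's side of the slide path. Origin under its centre.
- eyecup_a: Bystander: black rubber eyecup, 60 mm diameter, 35 mm high, on the far (+x) side of the bay or of the slide path. Origin under its centre.
- eyecup_b: Bystander: a second eyecup like the first; the two may have swapped places.
Not all that is in view belongs to the job. Of the things like the card, leave any that is brown; of the rest the smaller one is meant.

How it is judged:
On the way, in this order (a step that is already met when the one before it is completed fails the run):
1. the card is dragged at least 60 mm with the fingers pressing on its top (contact force between the fingers and card above 0.5 N and distance of card from where it was at the start of the episode above 0.06 m and x of the grasp point in the frame of card between -0.05 and 0.05 m and y of the grasp point in the frame of card between -0.075 and 0.075 m), for 0.2 s.
2. the card is fully home in the bay, against the end stop (x of card in the frame of bay between -0.009 and 0.009 m and y of card in the frame of bay between -0.008 and 0.006 m and angle between the y axis of card and the y axis of bay, either way round below 0.08 rad and height (world z) of card below 0.006 m and angle between card's own z axis and vertical below 0.05 rad), for 0.2 s.
3. the retaining arm is swung fully across the card (value of joint retainer below 0.12 rad), for 0.2 s.
At the end, for the whole second after the job is handed in: The card lies flat between the rails, its leading edge within 8 mm of the end stop and square to it within 0.08 rad, at rest, and the retaining arm is closed across it to within 0.12 rad (all of step 2 and value of joint retainer below 0.12 rad and linear speed of card below 0.01 m/s); the robot touches nothing.
It fails at once if the card is lifted or tipped off the cart top (more than 15 mm or 0.2 rad) (height (world z) of card above 0.015 m or angle between card's own z axis and vertical above 0.2 rad).
It fails at once if a bystander is moved more than 20 mm (distance of any of canister, diagonal, eyepiece, moon_filter, eyecup_a, eyecup_b from where it was at the start of the episode above 0.02 m).
It also fails if it takes over 67 s, if anything falls off the work surface, if the arm or the gripper's body presses on something with over 40 N, if the wrist force passes 120 N, or if a joint passes its speed limit or range.

### The arm

A 6-joint arm with a two-finger parallel gripper is mounted at the origin on the work surface. World frame = base frame: x ahead of the robot, y to its left, z up, the work surface at z = 0. Lengths are in m, angles in rad, forces in N, time in s.
With the tool pointing down it reaches from about 0.3 to 0.775 m from the base axis. Payload 14.6 kg.
Tool frame: the origin (TCP) lies at the very end of the fingers, on their centre line; the grasp point (between the pads) lies 19 mm behind it; z points along the fingers, y is the line along which they close (so a half turn about z gives the same grasp; the last joint's range is limited). The gripper opens to 94 mm and grips with 3 to 60 N. Pads are 16 mm wide; open, the fingers measure 119 mm over their backs; the gripper's body (75 mm by 177 mm) begins 78 mm behind the grasp point.
Start: joints at [1.135, 0.3, 1.521, -0, 1.321, -0.067], TCP at [0.198, 0.513, 0.205] pointing down, gripper open.
Joint ranges: [-3.03, 3.03], [-0.79, 2.21], [0.23, 2.52], [-1.04, 4.18], [0, 3.07], [-2.55, 2.55]. Speed limits (rad/s): [2.22, 2.22, 2.57, 3.14, 3.14, 3.14].

### API

Orientations are given as [roll, pitch, yaw] about the fixed x, y, z axes, in that order (R = Rz(yaw) Ry(pitch) Rx(roll)).
In Python, from station import ctrl gives the robot as it stands. The module is installed in compiled form; this text tells all that it offers.
- The arm moves only by the tool play_rows, never from a script. Its argument "commands" is a list of rows, each a list of 7 numbers: the shift along the tool's x, y, z in m, then the turn, a rotation vector about the tool's x, y, z in degrees, then the closure, from -1 (fully open) to 1 (shut). A call has 1 to 20 rows; each row shifts and turns the commanded pose from where the row before left it, along the tool's axes as they then stand; what a row does not reach is not made up. A row lasts 1/12 s, in which the tool goes at most 41.7 mm and 7.16 degrees, less where a joint would pass 70% of its speed; a pose out of reach is approached as far as the arm can. A call is refused whole if a number of a shift passes 0.0417 or a number of a turn 7.16, either way. A call with a gripper value outside its range is refused whole. The fingers move at their own pace and stop on an object; "force" is the grip in N (left out, the last holds). Time passes only in rows, so rows that do not move let the fingers close. It gives the time, the measured TCP pose, the force, the opening and the grip force at its end, in the units of the state.
- ctrl.get_obs(): the state, without advancing time (a new reading comes with each control period).
- ctrl.camera(name): name is "scene" or "top" or "wrist"; returns the picture (480x640x3 uint8, blue, green, red); there is no depth.
- ctrl.camera_model(name): a dict with "fx", "fy", "cx", "cy" (pixels), "distortion" ([k1, k2, p1, p2, k3] as OpenCV has them; the pictures are not rectified), "rvec" (rotation vector, rad) and "tvec" (3), from world to camera coordinates, as OpenCV has them. Camera axes: x right, y down, z forward; pixel columns grow to the right and rows downward; lengths in m; the calibration is good to about 2 mm. A picture is of the moment at which its call begins: read the wrist's pose just before it. camera_model takes no time and is no camera call; for the wrist camera it gives the pose at the moment of the call.
- ctrl.hand_in(): hands the job in; it is judged then, once.
The state is a dict: "time_s": time; "qpos": joint angles; "joint_vel": joint speeds; "tau": joint torques, N m; "ee_pos": TCP position; "eef_rot": TCP orientation; "force": force on the tool from outside, world axes, zero at the start; "moment": the same for the moment, N m; "grip_width": finger opening in m; "grip_force": force on a finger pad.
Only numpy, scipy, OpenCV 4.12 (cv2) and the standard library are available. Lean on these libraries where they do the work, as an engineer would, in place of code of your own. Each camera call takes 0.05 s, during which the arm holds its last target. There are 200 camera calls.

## Working session

There is one attempt and no reset: what is moved stays moved. The work goes in short steps, Python scripts to look and compute and a tool call to move; the robot and the scene stay as the last step left them, time stands still between calls to the robot, and variables do not carry over. Pictures are saved under pics/ and viewed, at most 12 in all, crops included, and the job is handed in when it is done.

Besides the shell and the picture viewer there is one more tool, called after "Call:" as name([rows], argument=value, ...), one row to a line, values as JSON. play_rows: Moves the arm, as the interface text tells. Its arguments: {"type":"object","properties":{"commands":{"type":"array","items":{"type":"array","items":{"type":"number"}}},"force":{"type":"number"}},"required":["commands"]}

```bash
mkdir -p pics
cat > h.py <<'E'
import numpy as np, cv2
from station import ctrl
def ray(name,px,z,m=None):
    m=m or ctrl.camera_model(name)
    K=np.array([[m['fx'],0,m['cx']],[0,m['fy'],m['cy']],[0,0,1.]])
    p=cv2.undistortPoints(np.array(px,float).reshape(-1,1,2),K,np.array(m['distortion'],float)).reshape(-1,2)
    R,_=cv2.Rodrigues(np.array(m['rvec'],float)); t=np.array(m['tvec'],float).ravel()
    c=-R.T@t; d=np.c_[p,np.ones(len(p))]@R
    return c+d*((z-c[2])/d[:,2])[:,None]
def proj(name,P,m=None):
    m=m or ctrl.camera_model(name)
    K=np.array([[m['fx'],0,m['cx']],[0,m['fy'],m['cy']],[0,0,1.]])
    return cv2.projectPoints(np.array(P,float).reshape(-1,1,3),np.array(m['rvec'],float),np.array(m['tvec'],float),K,np.array(m['distortion'],float))[0].reshape(-1,2)
E
python3 - <<'E'
from h import *
for n in("top","scene"):
    cv2.imwrite(f"pics/{n}0.png",ctrl.camera(n))
print(ctrl.get_obs())
E
```

```text
{'time_s': 0.1, 'qpos': array([ 1.13541408e+00,  3.00444279e-01,  1.52149878e+00,  1.83060878e-05,
        1.32069739e+00, -6.66108931e-02]), 'joint_vel': array([ 0.00159138,  0.00043802, -0.00193438,  0.00152002, -0.00186643,
        0.00185422]), 'tau': array([ 5.70561169e-04, -5.32642257e+01, -3.53282261e+01,  7.09185773e-02,
        2.34706403e-02, -3.48933588e-05]), 'ee_pos': array([0.19816616, 0.51281616, 0.20493585]), 'eef_rot': array([-3.14054836e+00, -8.74359142e-05,  2.77281671e+00]), 'force': array([0.21867323, 0.22688641, 0.53873486]), 'moment': array([-0.02382139,  0.0257013 ,  0.01227752]), 'grip_force': 0.0, 'grip_width': 0.09400735536537952}
```

View pics/top0.png

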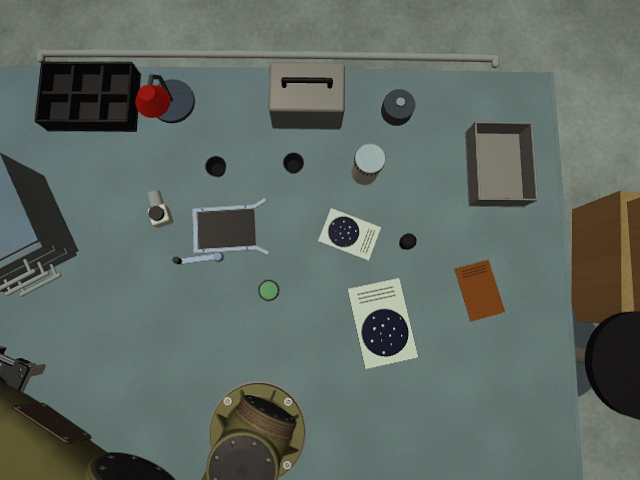

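View pics/scene0.png

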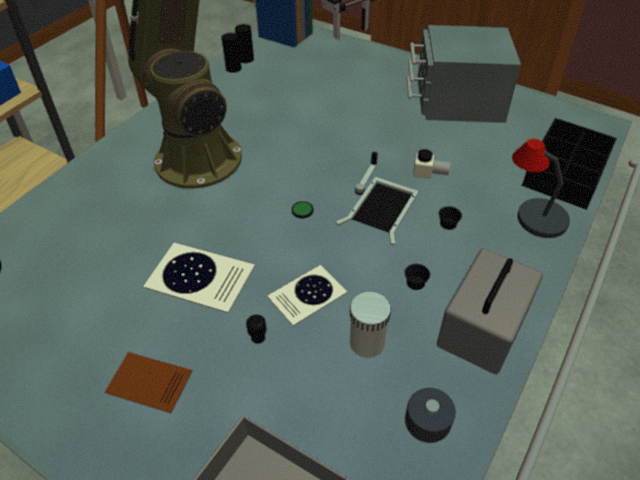

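Candidates: small white card at top (350,234), large white card at (383,323), and brown card at (480,290). Brown is excluded, and of the two white ones the smaller is meant, so it is the one at (350,234). The bay is at (225,228), the pivot at (218,257) and the knob at (177,261). I'll measure these and confirm in a crop.

Run:
```python
from h import *
im=cv2.imread("pics/top0.png")
hsv=cv2.cvtColor(im,cv2.COLOR_BGR2HSV)
def cont(mask,box):
    x0,y0,x1,y1=box;m=np.zeros_like(mask);m[y0:y1,x0:x1]=mask[y0:y1,x0:x1]
    c=cv2.findContours(m,cv2.RETR_EXTERNAL,cv2.CHAIN_APPROX_NONE)[0]
    return max(c,key=cv2.contourArea)
g=cv2.cvtColor(im,cv2.COLOR_BGR2GRAY)
def rect(c,z):
    P=ray("top",c.reshape(-1,2),z)[:,:2].astype(np.float32)
    (cx,cy),wh,a=cv2.minAreaRect(P*1000); return (cx,cy),wh,a,cv2.boxPoints(((cx,cy),wh,a)).round(1).tolist()
w=((g>170)*255).astype(np.uint8)
for b in((310,200,386,268),(340,270,425,375)): print("white",rect(cont(w,b),.004))
d=((g<90)*255).astype(np.uint8)
print("baydark",rect(cont(d,(190,203,262,254)),0))
dm=((g<60)*255).astype(np.uint8)
def cen(c): M=cv2.moments(c);return np.array([M['m10']/M['m00'],M['m01']/M['m00']])
for n,b,z in(("map",(310,200,386,268),.004),("knob",(168,252,188,268),.0535),("eyep",(395,230,420,252),.06),("cupL",(200,150,232,180),.035),("cupR",(280,150,308,178),.035)):
    c=cen(cont(dm,b)); print(n,c,ray("top",c,z))
print("filter",ray("top",(269,290),.008),"can",ray("top",(370,158),.128), "pivot",ray("top",(218,257),.0175))
sc=cv2.imread("pics/scene0.png")
a=cv2.resize(im[195:275,160:400],None,fx=3.3,fy=3.3,interpolation=cv2.INTER_CUBIC)
b=cv2.resize(sc[150:345,245:460],None,fx=1.5,fy=1.5)
o=np.zeros((600,800,3),np.uint8);o[:a.shape[0],:a.shape[1]]=a;o[270:270+b.shape[0],:b.shape[1]]=b
cv2.imwrite("pics/crop.png",o)
```

```text
white ((528.6152954101562, -239.20745849609375), (148.7376251220703, 97.81428527832031), 69.07347106933594, [[456.3999938964844, -291.20001220703125], [547.7000122070312, -326.1000061035156], [600.9000244140625, -187.1999969482422], [509.5, -152.3000030517578]])
white ((285.8841552734375, -327.78326416015625), (215.77455139160156, 143.9085235595703), 12.473442077636719, [[165.0, -280.79998779296875], [196.10000610351562, -421.29998779296875], [406.79998779296875, -374.70001220703125], [375.70001220703125, -234.1999969482422]])
baydark ((540.9431762695312, 103.2828140258789), (104.40382385253906, 159.64585876464844), 4.2648539543151855, [[482.8999938964844, 179.0], [494.79998779296875, 19.799999237060547], [598.9000244140625, 27.600000381469727], [587.0999755859375, 186.8000030517578]])
map [343.30946941 231.25310993] [[ 0.53472401 -0.22311193  0.004     ]]
knob [176.75111111 260.06222222] [[0.44420369 0.22112201 0.0535    ]]
eyep [407.30327144 241.14765694] [[ 0.4999572  -0.38865582  0.06      ]]
cupL [215.55759599 166.02392877] [[0.70903584 0.13283551 0.035     ]]
cupR [293.03350369 162.44179443] [[ 0.72161334 -0.08155734  0.035     ]]
filter [[ 0.37007257 -0.02071264  0.008     ]] can [[ 0.70500446 -0.28259489  0.128     ]] pivot [[0.45768767 0.1193178  0.0175    ]]
```

View pics/crop.png

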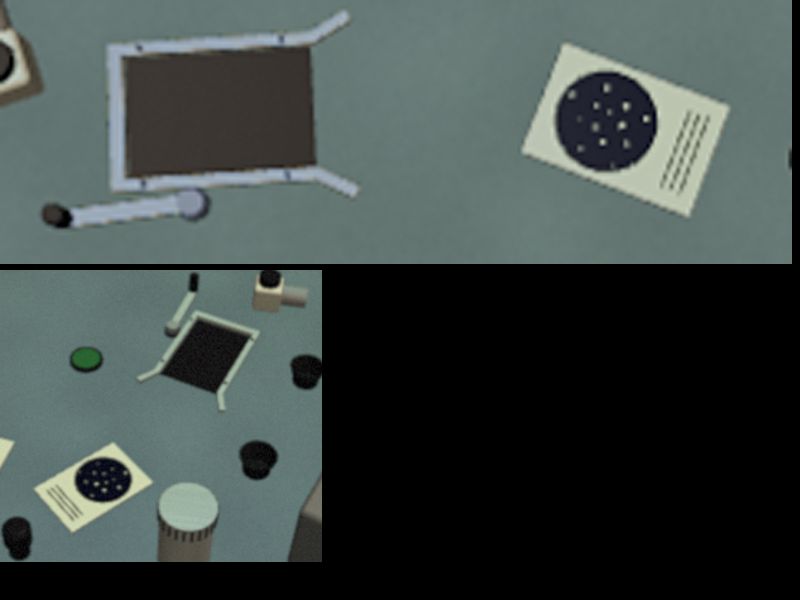

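The crop shows the small white card with its map towards the bay (left) side and text at its right end, so it is the card meant. Next is moving over it with the fingers half closed.

Call:
play_rows([
  [-0.028,-0.028,0,0,0,0,0],
  [-0.028,-0.028,0,0,0,0,0],
  [-0.028,-0.028,0,0,0,0,0],
  [-0.028,-0.028,0,0,0,0,0],
  [-0.028,-0.028,0,0,0,0,0],
  [-0.028,-0.028,0,0,0,0,0],
  [-0.028,-0.028,0,0,0,0,0],
  [-0.028,-0.028,0,0,0,0,0],
  [-0.028,-0.028,0,0,0,0,0],
  [-0.028,-0.028,0,0,0,0,0],
  [-0.028,-0.028,0,0,0,0,0],
  [-0.028,-0.028,0,0,0,0,0],
  [-0.028,-0.028,0,0,0,0,0],
  [-0.028,-0.028,0,0,0,0,0],
  [-0.028,-0.028,0,0,0,0,0],
  [-0.028,-0.028,0,0,0,0,0],
  [-0.028,-0.028,0,0,0,0,0],
  [-0.028,-0.028,0,0,0,0,0],
  [-0.028,-0.028,0,0,0,0,0],
  [0,0,0,0,0,0,0],
], force=20)

```text
time_s: 1.77
ee_pos: [0.5037, -0.1799, 0.2043]
eef_rot: [-3.141, -0.001, 2.769]
force: [-0.4, 1.2, -0.4]
grip_width: 0.0472
grip_force: 0.0
```

Call:
play_rows([
  [-0.015,-0.015,0,0,0,0,0],
  [-0.015,-0.015,0,0,0,0,0],
  [-0.015,-0.016,0,0,0,0,0],
  [0,0,0.03,0,0,0,0],
  [0,0,0.03,0,0,0,0],
  [0,0,0.03,0,0,0,0],
  [0,0,0.03,0,0,0,0],
  [0,0,0.03,0,0,0,0],
  [0,0,0.02,0,0,0,0],
  [0,0,0.01,0,0,0,0],
  [0,0,0.01,0,0,0,0],
  [0,0,0,0,0,0,0],
  [0,0,0,0,0,0,0],
  [0,0,0,0,0,0,0],
])

```text
time_s: 2.93
ee_pos: [0.5288, -0.2344, 0.0168]
eef_rot: [-3.141, 0.002, 2.773]
force: [-0.3, 0.0, 0.1]
grip_width: 0.0467
grip_force: 0.0
```

Call:
play_rows([
  [0,0,0.003,0,0,0,0],
  [0,0,0.003,0,0,0,0],
  [0,0,0.002,0,0,0,0],
  [0,0,0,0,0,0,0],
  [0,0,0,0,0,0,0],
  [0,0,0,0,0,0,0],
])

```text
time_s: 3.43
ee_pos: [0.5281, -0.2342, 0.0075]
eef_rot: [-3.142, 0.0, 2.773]
force: [-0.3, 0.5, -0.1]
grip_width: 0.0471
grip_force: 0.0
```

Call:
play_rows([
  [0,0,0.0015,0,0,0,0],
  [0,0,0.0015,0,0,0,0],
  [0,0,0.001,0,0,0,0],
  [0,0,0,0,0,0,0],
  [0,0,0,0,0,0,0],
  [0,0,0,0,0,0,0],
])

```text
time_s: 3.93
ee_pos: [0.5284, -0.2343, 0.0042]
eef_rot: [-3.142, 0.001, 2.773]
force: [-2.4, 1.3, 9.7]
grip_width: 0.0468
grip_force: 4.8
```

Call:
play_rows([
  [0.001,0.005,0,0,0,0,0],
  [0.002,0.01,0,0,0,0,0],
  [0.002,0.01,0,0,0,0,0],
  [0.002,0.01,0,0,0,0,0],
  [0.002,0.01,0,0,0,0,0],
  [0.001,0.005,0,0,0,0,0],
  [0,0,0,0,0,0,0],
  [0,0,0,0,0,0,0],
])

```text
time_s: 4.6
ee_pos: [0.5376, -0.1835, 0.0043]
eef_rot: [3.141, 0.002, 2.773]
force: [-0.1, 2.9, 7.5]
grip_width: 0.0473
grip_force: 3.9
```

Call:
play_rows([
  [0.001,0.005,0.0003,0,0,0,0],
  [0.002,0.01,0,0,0,0,0],
  [0.002,0.01,0,0,0,0,0],
  [0.002,0.01,0,0,0,0,0],
  [0.002,0.01,0,0,0,0,0],
  [0.002,0.01,0,0,0,0,0],
  [0.002,0.01,0,0,0,0,0],
  [0.002,0.01,0,0,0,0,0],
  [0.002,0.01,0,0,0,0,0],
  [0.002,0.008,0,0,0,0,0],
  [0,0.004,0,0,0,0,0],
  [0,0,0,0,0,-4.2,0],
  [0,0,0,0,0,-4.2,0],
  [0,0,0,0,0,-4.2,0],
  [0,0,0,0,0,-4.2,0],
  [0,0,0,0,0,-4.2,0],
  [0,0,0,0,0,-4.2,0],
  [0,0,0,0,0,0,0],
  [0,0,0,0,0,0,0],
])

```text
time_s: 6.18
ee_pos: [0.555, -0.0868, 0.0043]
eef_rot: [-3.141, 0.002, -3.07]
force: [0.2, -0.6, 9.6]
grip_width: 0.0471
grip_force: 4.9
```

Run:
```python
from h import *
im=ctrl.camera("top"); cv2.imwrite("pics/top1.png",im)
c=proj("top",[[.55,-.02,0]])[0].astype(int); print(c)
a=im[165:305,160:420]
cv2.imwrite("pics/c1.png",cv2.resize(a,None,fx=3,fy=3,interpolation=cv2.INTER_CUBIC))
```

```text
[270 225]
```

View pics/c1.png

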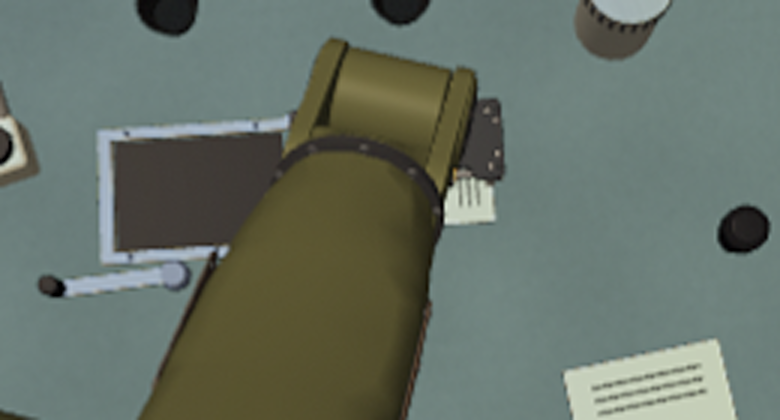

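Top crop: the card's trailing edge shows at about (470,200), aligned with the bay, and the arm hides the rest. I'll check it in the scene and wrist views with the predicted outlines drawn on.

```bash
cat >> h.py <<'E'
B0=np.array([.5405,.1088]);BA=np.radians(4.27)
def rot(a): return np.array([[np.cos(a),-np.sin(a)],[np.sin(a),np.cos(a)]])
def b2w(p,z): p=np.array(p,float).reshape(-1,2)/1000; return np.c_[p@rot(BA).T+B0,np.full(len(p),z)]
def w2b(P): return ((np.array(P)[:,:2]-B0)@rot(BA)*1000).round(1)
E
python3 - <<'E'
from h import *
o=ctrl.get_obs(); print(o['ee_pos'],w2b([o['ee_pos']]),o['qpos'])
print("corner top",w2b(ray("top",[[160+496/3,165+222/3],[160+493/3,165+177/3]],.004)))
out=[]
for n in("scene","wrist"):
    m=ctrl.camera_model(n); im=ctrl.camera(n); cv2.imwrite(f"pics/{n}1.png",im)
    for poly,z in(([[-53,-86],[-53,75],[53,75],[53,-86]],0),([[-53,-86],[-53,75],[53,75],[53,-86]],.008),([[-50,-275],[-50,-125],[50,-125],[50,-275]],.004)):
        cv2.polylines(im,[(proj(n,b2w(poly,z),m)*8).round().astype(int)],True,(0,0,255),1,cv2.LINE_AA,3)
    out.append(im)
s=cv2.resize(out[0][150:350,240:460],None,fx=2,fy=2,interpolation=cv2.INTER_CUBIC)[:400]
w=cv2.resize(out[1],(480,360)) 
v=np.zeros((600,800,3),np.uint8); v[:400,:440]=s; v[240:600,440:]=cv2.resize(out[1],(360,270))[:0] if 0 else np.pad(cv2.resize(out[1],(360,270)),((0,90),(0,0),(0,0)))
cv2.imwrite("pics/o1.png",v)
E
```

```text
[ 0.55502281 -0.08679634  0.00427146] [[-1.000e-01 -1.961e+02]] [-2.20288407e-01  5.69149370e-01  1.65237926e+00 -9.41231151e-05
  9.17495310e-01 -1.86239625e+00]
corner top [[ -49.  -279.2]
 [  -6.6 -279.4]]
```

View pics/o1.png

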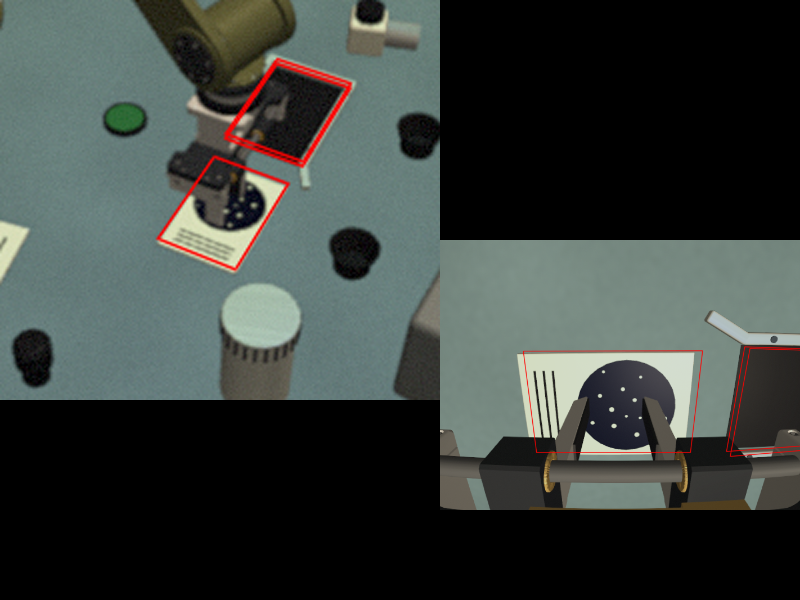

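The card is square to the bay and about 4 mm behind the prediction; the bay outline fits. Next is sliding it in.

Call:
play_rows([
  [0,0.005,0,0,0,0,0],
  [0,0.01,0,0,0,0,0],
  [0,0.01,0,0,0,0,0],
  [0,0.01,0,0,0,0,0],
  [0,0.01,0,0,0,0,0],
  [0,0.01,0,0,0,0,0],
  [0,0.01,0,0,0,0,0],
  [0,0.01,0,0,0,0,0],
  [0,0.01,0,0,0,0,0],
  [0,0.01,0,0,0,0,0],
  [0,0.005,0,0,0,0,0],
  [0,0,0,0,0,0,0],
  [0,0,0,0,0,0,0],
])

```text
time_s: 7.42
ee_pos: [0.5479, 0.0133, 0.0043]
eef_rot: [-3.141, 0.002, -3.07]
force: [-0.6, 1.3, 10.7]
grip_width: 0.047
grip_force: 5.2
```

Run:
```python
from h import *
o=ctrl.get_obs(); print(o['ee_pos'],w2b([o['ee_pos']]),o['force'],o['eef_rot'])
y=w2b([o['ee_pos']])[0][1]-8
out=[]
for n in("scene","wrist"):
    m=ctrl.camera_model(n); im=ctrl.camera(n); cv2.imwrite(f"pics/{n}2.png",im)
    P=proj(n,b2w([[-50,y-75],[-50,y+75],[50,y+75],[50,y-75]],.004),m)
    cv2.polylines(im,[(P*8).round().astype(int)],True,(0,0,255),1,cv2.LINE_AA,3)
    out.append(im)
v=np.zeros((400,800,3),np.uint8); v[:,:400]=cv2.resize(out[0][130:300,290:460],(400,400),interpolation=cv2.INTER_CUBIC); v[:300,400:]=cv2.resize(out[1],(400,300))
cv2.imwrite("pics/o2.png",v)
```

```text
[0.54791306 0.01330507 0.00426113] [[  0.3 -95.8]] [-0.64252128  1.31280351 10.68937034] [-3.14122002e+00  2.45578029e-03 -3.07024982e+00]
```

View pics/o2.png

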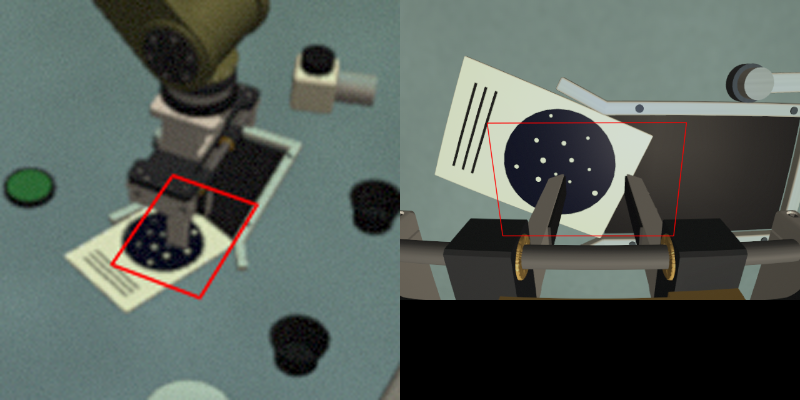

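The card caught at the mouth and turned under the fingers: in the wrist view its leading corner is at the +x rail end. I'll measure its pose in the wrist picture, and recheck the bay mouth there too.

Run:
```python
from h import *
im=cv2.imread("pics/wrist2.png"); m=ctrl.camera_model("wrist")
g=cv2.cvtColor(im,cv2.COLOR_BGR2GRAY)
# corners approx (full-res) refined
c=np.array([[465-400,57],[435-400,175],[652-400,133],[600-400,235]],np.float32)*1.6
c=cv2.cornerSubPix(g,c.reshape(-1,1,2).copy(),(6,6),(-1,-1),(3,50,.01)).reshape(-1,2)
print(c); W=ray("wrist",c,.004,m); b=w2b(W); print(b)
print("edges",np.linalg.norm(b[0]-b[1]),np.linalg.norm(b[0]-b[2]))
d=b[2]-b[0]; print("yaw rel bay deg",np.degrees(np.arctan2(d[1],d[0]))-90,"centre",(b[1]+b[2])/2)
v=cv2.resize(im[100:390,200:640],None,fx=1.8,fy=1.8,interpolation=cv2.INTER_CUBIC)
for n,(poly,z) in enumerate((([[-70,-118],[-53,-86],[-53,75],[53,75],[53,-86],[70,-118]],.008),([[-70,-118],[-53,-86],[-53,75],[53,75],[53,-86],[70,-118]],0))):
    cv2.polylines(v,[(((proj("wrist",b2w(poly,z),m)-[200,100])*1.8)*8).round().astype(int)],False,(0,0,255) if n==0 else (0,255,0),1,cv2.LINE_AA,3)
cv2.imwrite("pics/o3.png",v)
```

```text
[[103.36929   89.20103 ]
 [ 55.107018 278.97668 ]
 [404.413    217.35182 ]
 [320.3185   381.68774 ]]
[[ -98.7 -190. ]
 [  -7.7 -229.7]
 [ -39.5  -53.5]
 [  52.1  -92.9]]
edges 99.28287868509857 148.78471023596478
yaw rel bay deg -23.446359968747416 centre [ -23.6 -141.6]
```

View pics/o3.png

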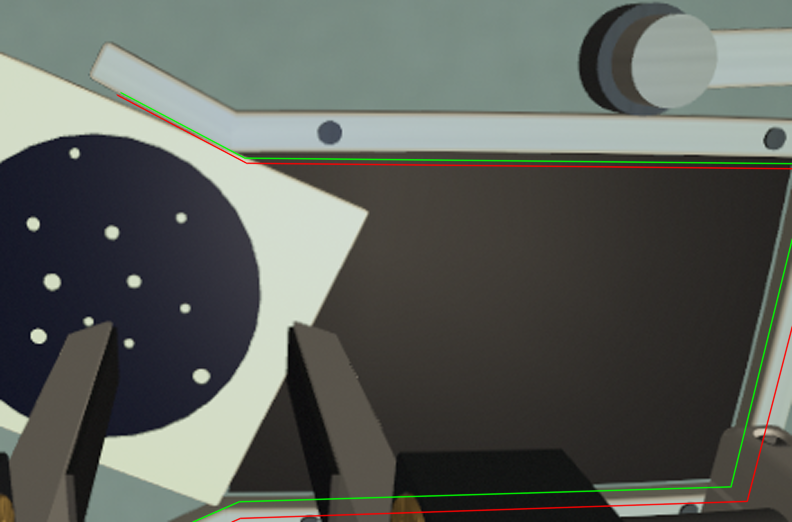

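Run:
```python
from h import *
im=cv2.imread("pics/wrist2.png"); m=ctrl.camera_model("wrist")
R,_=cv2.Rodrigues(np.array(m['rvec'],float)); C=-R.T@np.array(m['tvec'],float).ravel(); print("cam",C,w2b([C]))
g=cv2.cvtColor(im,cv2.COLOR_BGR2GRAY).astype(int)
f=lambda x,y:(200+x/1.8,100+y/1.8)
for cx in (300,500,700):
    x=int(f(cx,0)[0]); ys=range(int(f(0,130)[1]),int(f(0,190)[1])); print("col",x,[(y,g[y,x]) for y in ys][::2])
for cx in (240,270):
    x=int(f(cx,0)[0]); ys=range(int(f(0,465)[1]),int(f(0,520)[1])); print("col",x,[(y,g[y,x]) for y in ys])
for cy in (250,380):
    y=int(f(0,cy)[1]); xs=range(int(f(710,0)[0]),640 if cy==250 else int(f(790,0)[0])); print("row",y,[(x,g[y,x]) for x in xs])
```

```text
cam [0.46564865 0.00583874 0.18280799] [[-82.3 -97.1]]
col 366 [(172, np.int64(191)), (174, np.int64(191)), (176, np.int64(189)), (178, np.int64(189)), (180, np.int64(188)), (182, np.int64(184)), (184, np.int64(101)), (186, np.int64(62)), (188, np.int64(62)), (190, np.int64(62)), (192, np.int64(62)), (194, np.int64(61)), (196, np.int64(62)), (198, np.int64(62)), (200, np.int64(134)), (202, np.int64(211)), (204, np.int64(216))]
col 477 [(172, np.int64(188)), (174, np.int64(188)), (176, np.int64(186)), (178, np.int64(185)), (180, np.int64(187)), (182, np.int64(183)), (184, np.int64(120)), (186, np.int64(61)), (188, np.int64(60)), (190, np.int64(61)), (192, np.int64(61)), (194, np.int64(61)), (196, np.int64(61)), (198, np.int64(61)), (200, np.int64(62)), (202, np.int64(62)), (204, np.int64(62))]
col 588 [(172, np.int64(185)), (174, np.int64(185)), (176, np.int64(184)), (178, np.int64(183)), (180, np.int64(184)), (182, np.int64(185)), (184, np.int64(178)), (186, np.int64(49)), (188, np.int64(42)), (190, np.int64(42)), (192, np.int64(43)), (194, np.int64(42)), (196, np.int64(43)), (198, n
[... 2596 characters left out ...]
.int64(37)), (606, np.int64(37)), (607, np.int64(38)), (608, np.int64(37)), (609, np.int64(36)), (610, np.int64(36)), (611, np.int64(37)), (612, np.int64(56)), (613, np.int64(127)), (614, np.int64(122)), (615, np.int64(77)), (616, np.int64(71)), (617, np.int64(70)), (618, np.int64(70)), (619, np.int64(70)), (620, np.int64(70)), (621, np.int64(71)), (622, np.int64(71)), (623, np.int64(84)), (624, np.int64(119)), (625, np.int64(148)), (626, np.int64(166)), (627, np.int64(180)), (628, np.int64(185)), (629, np.int64(183)), (630, np.int64(183)), (631, np.int64(182)), (632, np.int64(183)), (633, np.int64(184)), (634, np.int64(184)), (635, np.int64(183)), (636, np.int64(182)), (637, np.int64(181))]
```

Run:
```python
from h import *
im=cv2.imread("pics/wrist2.png"); m=ctrl.camera_model("wrist")
print("-x top",w2b(ray("wrist",[[366,184],[477,184.3],[588,185.3]],.008,m)))
print("+x base,top",w2b(ray("wrist",[[333,375.4],[350,375.3]],0,m)),w2b(ray("wrist",[[333,382.3],[350,382.2]],.008,m)))
print("stop base",w2b(ray("wrist",[[631.7,238],[614.7,311]],0,m)),"top",w2b(ray("wrist",[[624.3,311]],.008,m)))
print(w2b([ctrl.get_obs()['ee_pos']]))
```

```text
-x top [[-55.9 -72.9]
 [-56.  -21.9]
 [-56.3  32.9]]
+x base,top [[ 51.  -85.8]
 [ 51.  -76.4]] [[ 49.5 -86.3]
 [ 49.5 -77.2]]
stop base [[-27.9  69.9]
 [ 14.2  70.2]] top [[10.2 68.8]]
[[  0.3 -95.8]]
```

Call:
play_rows([
  [0,0,-0.01,0,0,0,0],
  [0,0,-0.01,0,0,0,0],
  [0.008,-0.015,0,0,0,0,0],
  [0.008,-0.015,0,0,0,0,0],
  [0.008,-0.016,0,0,0,0,0],
  [0,0,0,0,0,5.8,0],
  [0,0,0,0,0,5.8,0],
  [0,0,0,0,0,5.8,0],
  [0,0,0,0,0,6,0],
  [0,0,0,0,0,0,0],
  [0,0,0.01,0,0,0,0],
  [0,0,0.007,0,0,0,0],
  [0,0,0.002,0,0,0,0],
  [0,0,0.001,0,0,0,0],
  [0,0,0.0003,0,0,0,0],
  [0,0,0,0,0,0,0],
  [0,0,0,0,0,0,0],
])

```text
time_s: 8.93
ee_pos: [0.5263, -0.0344, 0.0041]
eef_rot: [-3.141, -0.0, 2.807]
force: [-12.0, 0.8, 29.9]
grip_width: 0.0471
grip_force: 14.4
```

Call:
play_rows([
  [0,0,-0.0006,0,0,0,0],
  [0,0,0,0,0,0,0],
  [0,0,0,0,0,0,0],
])

```text
time_s: 9.18
ee_pos: [0.5262, -0.0344, 0.0042]
eef_rot: [-3.141, -0.0, 2.807]
force: [-7.8, -0.3, 20.8]
grip_width: 0.0468
grip_force: 10.4
```

Call:
play_rows([
  [-0.002,-0.0046,-0.0003,0,0,0,0],
  [-0.004,-0.0092,0,0,0,0,0],
  [-0.004,-0.0092,0,0,0,0,0],
  [-0.004,-0.0092,0,0,0,0,0],
  [-0.004,-0.0092,0,0,0,0,0],
  [-0.004,-0.0092,0,0,0,0,0],
  [-0.004,-0.0092,0,0,0,0,0],
  [-0.002,-0.0046,0,0,0,0,0],
  [-0.005,0.002,0,0,0,0,0],
  [-0.009,0.004,0,0,0,0,0],
  [-0.005,0.002,0,0,0,0,0],
  [0,0,0,0,0,-4.7,0],
  [0,0,0,0,0,-4.7,0],
  [0,0,0,0,0,-4.7,0],
  [0,0,0,0,0,-4.7,0],
  [0,0,0,0,0,-4.7,0],
  [0,0,0,0,0,0,0],
  [0,0,0,0,0,0,0],
])

```text
time_s: 10.68
ee_pos: [0.5527, -0.1034, 0.0042]
eef_rot: [-3.141, 0.002, -3.065]
force: [0.1, 0.7, 10.5]
grip_width: 0.0469
grip_force: 5.3
```

```bash
cat >> h.py <<'E'
B0=B0+rot(BA)@np.array([-.0028,-.005]); BA+=np.radians(.25)
def cardwrist(tag):
    o=ctrl.get_obs(); m=ctrl.camera_model("wrist"); im=ctrl.camera("wrist"); cv2.imwrite(f"pics/{tag}.png",im)
    print("tcp",w2b([o['ee_pos']]),o['force'],o['eef_rot'])
    k=cv2.inRange(im,(150,180,170),(235,245,245)); hs=cv2.cvtColor(im,cv2.COLOR_BGR2HSV)
    w=((im[:,:,1].astype(int)-im[:,:,0]>3)&(im[:,:,1]>150)).astype(np.uint8)*255
    w=cv2.morphologyEx(w,cv2.MORPH_OPEN,np.ones((3,3)))
    c=max(cv2.findContours(w,0,cv2.CHAIN_APPROX_NONE)[0],key=cv2.contourArea)
    return im,m,cv2.convexHull(c)
E
python3 - <<'E'
from h import *
im,m,c=cardwrist("wrist3")
P=cv2.approxPolyDP(c,4,True).reshape(-1,2); b=w2b(ray("wrist",P,.004,m))
for p,q in zip(P,b): print(p,q)
cv2.polylines(im,[P.astype(int)],True,(0,0,255),1); cv2.imwrite("pics/o4.png",im)
E
```

```text
tcp [[  -1.7 -207.5]] [ 0.05613163  0.66651603 10.45706848] [-3.14095242e+00  1.74575740e-03 -3.06547854e+00]
[473 199] [ -50.5 -133. ]
[454 350] [  31.  -133.3]
[175 349] [  30.2 -282. ]
[158 199] [ -50.6 -281.4]
```

View pics/o4.png

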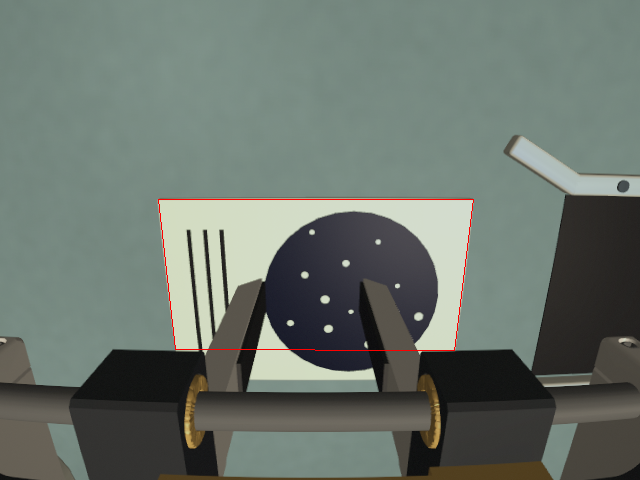

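The card is now square, x about −0.5 mm in the corrected bay frame. I'll slide it in again.

Call:
play_rows([
  [0,0.005,0.0003,0,0,0,0],
  [0,0.01,0,0,0,0,0],
  [0,0.01,0,0,0,0,0],
  [0,0.01,0,0,0,0,0],
  [0,0.01,0,0,0,0,0],
  [0,0.01,0,0,0,0,0],
  [0,0.01,0,0,0,0,0],
  [0,0.005,0,0,0,0,0],
  [0,0,0,0,0,0,0],
  [0,0,0,0,0,0,0],
])

```text
time_s: 11.57
ee_pos: [0.5478, -0.0327, 0.0042]
eef_rot: [3.141, 0.002, -3.066]
force: [-0.7, 4.7, 13.9]
grip_width: 0.0471
grip_force: 6.9
```

Run:
```python
from h import *
im,m,c=cardwrist("wrist4")
P=cv2.approxPolyDP(c,4,True).reshape(-1,2); b=w2b(ray("wrist",P,.004,m))
for p,q in zip(P,b): print(p,q)
```

```text
tcp [[  -1.  -136.7]] [-0.70102537  4.70786085 13.88275983] [ 3.14134860e+00  2.29292209e-03 -3.06587247e+00]
[473 200] [-49.3 -62.1]
[453 350] [ 31.7 -63. ]
[175 349] [  30.8 -211.2]
[158 199] [ -50.  -210.6]
```

Inside the rails and square. On towards the stop.

Call:
play_rows([
  [0,0.005,0,0,0,0,0],
  [0,0.01,0,0,0,0,0],
  [0,0.01,0,0,0,0,0],
  [0,0.01,0,0,0,0,0],
  [0,0.01,0,0,0,0,0],
  [0,0.01,0,0,0,0,0],
  [0,0.01,0,0,0,0,0],
  [0,0.01,0,0,0,0,0],
  [0,0.01,0,0,0,0,0],
  [0,0.01,0,0,0,0,0],
  [0,0.01,0,0,0,0,0],
  [0,0.01,0,0,0,0,0],
  [0,0.006,0,0,0,0,0],
  [0,0.005,0,0,0,0,0],
  [0,0,0,0,0,0,0],
  [0,0,0,0,0,0,0],
])

```text
time_s: 12.95
ee_pos: [0.5387, 0.0931, 0.0042]
eef_rot: [3.141, 0.003, -3.066]
force: [0.1, 4.8, 12.6]
grip_width: 0.047
grip_force: 6.5
```

Run:
```python
from h import *
im,m,c=cardwrist("wrist5")
P=cv2.approxPolyDP(c,4,True).reshape(-1,2); b=w2b(ray("wrist",P,.004,m))
for p,q in zip(P,b): print(p,q)
```

```text
tcp [[ -0.2 -10.5]] [ 0.14855937  4.84598725 12.63808033] [ 3.14088250e+00  2.53568989e-03 -3.06596448e+00]
[473 200] [-48.5  64. ]
[453 350] [32.6 63.1]
[175 349] [ 31.5 -85.1]
[158 199] [-49.2 -84.4]
```

View pics/wrist5.png

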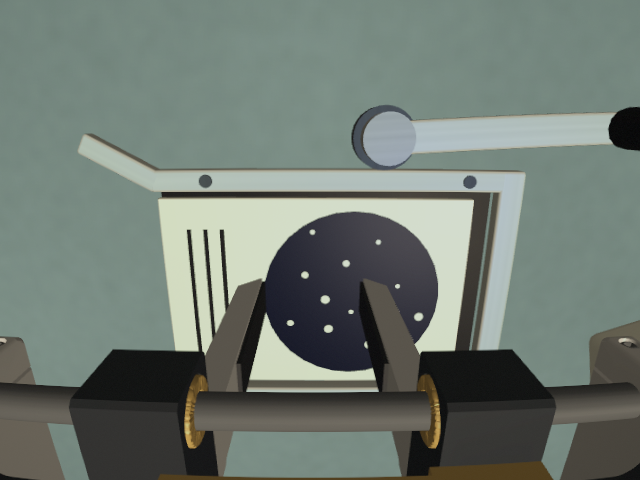

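The picture shows the card between the rails, with its leading edge at x≈473 px and the stop base at ≈493 px, so about 10 mm remains.

Call:
play_rows([
  [0,0.003,0,0,0,0,0],
  [0,0.003,0,0,0,0,0],
  [0,0.002,0,0,0,0,0],
  [0,0.001,0,0,0,0,0],
  [0,0.001,0,0,0,0,0],
  [0,0,0,0,0,0,0],
  [0,0,0,0,0,0,0],
  [0,0,0,0,0,0,0],
])

```text
time_s: 13.67
ee_pos: [0.538, 0.1021, 0.0042]
eef_rot: [-3.141, 0.002, -3.066]
force: [-0.0, -2.4, 12.8]
grip_width: 0.047
grip_force: 6.6
```

Run:
```python
from h import *
im,m,c=cardwrist("wrist6")
g=cv2.cvtColor(im,cv2.COLOR_BGR2GRAY); print(g[260,450:500].tolist())
P=cv2.approxPolyDP(c,4,True).reshape(-1,2); b=w2b(ray("wrist",P,.004,m))
for p,q in zip(P,b): print(p,q)
```

```text
tcp [[-0.2 -1.5]] [-0.0278364  -2.36889742 12.75427088] [-3.14124822e+00  2.42742117e-03 -3.06631397e+00]
[215, 215, 215, 215, 215, 215, 215, 215, 215, 215, 215, 215, 215, 215, 215, 215, 186, 116, 72, 72, 73, 79, 122, 159, 174, 186, 189, 189, 188, 188, 188, 189, 189, 190, 189, 188, 188, 187, 186, 187, 188, 190, 189, 189, 184, 165, 130, 131, 131, 130]
[473 200] [-48.4  73. ]
[453 350] [32.6 72.1]
[175 349] [ 31.6 -76. ]
[158 199] [-49.1 -75.4]
```

Against the stop: the y force has reversed and only the stop's face shows beyond the card. A small extra nudge, then lift off and locate pivot and knob.

Call:
play_rows([
  [0,0.001,0,0,0,0,0],
  [0,0.0005,0,0,0,0,0],
  [0,0,0,0,0,0,0],
  [0,0,0,0,0,0,0],
  [0,0,-0.002,0,0,0,0],
  [0,0,-0.01,0,0,0,0],
  [0,0,-0.03,0,0,0,0],
  [0,0,-0.03,0,0,0,0],
  [0.03,0.01,-0.03,0,0,0,0],
  [0.03,0.03,0,0,0,0,0],
  [0,0.03,0,0,0,0,0],
  [0,0,0,0,0,0,0],
  [0,0,0,0,0,0,0],
  [0,0,0,0,0,0,0],
])

```text
time_s: 14.88
ee_pos: [0.4739, 0.1682, 0.1041]
eef_rot: [-3.141, -0.0, -3.068]
force: [0.1, -0.4, 0.5]
grip_width: 0.0467
grip_force: 0.0
```

Run:
```python
from h import *
im,m,c=cardwrist("wrist7")
cv2.imwrite("pics/scene7.png",ctrl.camera("scene"));t=ctrl.camera("top");cv2.imwrite("pics/top7.png",t)
print("pred knob px",proj("wrist",b2w([[-82,125]],.0535),m),"pivot",proj("wrist",b2w([[-77,20]],.0175),m))
P=cv2.approxPolyDP(c,4,True).reshape(-1,2); b=w2b(ray("wrist",P,.004,m))
for p,q in zip(P,b): print(p,q)
cv2.imwrite("pics/o7.png",im)
```

```text
tcp [[-58.9  69.4]] [ 0.1234611  -0.40983939  0.47855152] [-3.14143811e+00 -3.78621503e-04 -3.06758807e+00]
pred knob px [[405.48829951 224.81997998]] pivot [[243.54028844 219.46131253]]
[639   0] [-232.5  297.9]
[639 339] [ 34.2 355.1]
[588 384] [ 78.4 315.7]
[376 391] [ 77.5 122.3]
[ 37 384] [  76.6 -179.9]
[  0 335] [  27.4 -203.3]
[0 0] [-232.6 -148.5]
```

View pics/wrist7.png

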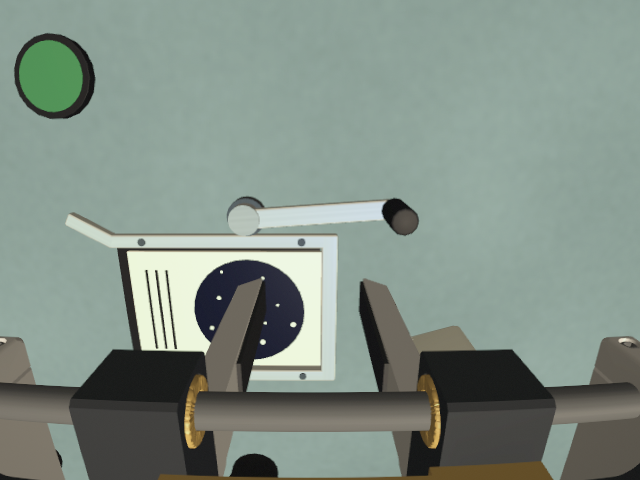

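The picture shows the card home against the stop, the knob top at (404,221) and the pivot at (244,219).

Run:
```python
from h import *
m=ctrl.camera_model("wrist")
k=ray("wrist",[[404,221]],.0535,m); p=ray("wrist",[[244,219]],.0175,m)
o=ctrl.get_obs(); y=o['eef_rot'][2]; d=(k[0]-o['ee_pos'])[:2]*1000
print(w2b(k),w2b(p),w2b([o['ee_pos']]),"tool dx,dy",d@[np.cos(y),np.sin(y)],d@[np.sin(y),-np.cos(y)],o['qpos'])
```

```text
[[-84.2 123.4]] [[-77.3  19.8]] [[-58.8  68.9]] tool dx,dy 25.775627621911763 54.295044383945076 [ 2.67137127e-01  3.08567289e-01  1.76331586e+00 -6.29761236e-05
  1.07035718e+00 -1.37571820e+00]
```

Call:
play_rows([
  [0.013,0.027,0,0,0,0,0],
  [0.013,0.027,0,0,0,0,0],
  [0,0,0,0,0,0,0],
  [0,0,0.025,0,0,0,0],
  [0,0,0.025,0,0,0,0],
  [0,0,0.022,0,0,0,0],
  [0,0,0,0,0,0,0],
  [0,0,0,0,0,0,0.3],
  [0,0,0,0,0,0,0.5],
  [0,0,0,0,0,0,0.8],
  [0,0,0,0,0,0,1],
  [0,0,0,0,0,0,1],
  [0,0,0,0,0,0,1],
  [0,0,0,0,0,0,1],
], force=10)

```text
time_s: 16.2
ee_pos: [0.4445, 0.2226, 0.0333]
eef_rot: [3.138, 0.003, -3.069]
force: [-2.4, 18.0, -0.0]
grip_width: 0.0177
grip_force: 10.0
```

Call:
play_rows([
  [0,0.001,0,0,0,0,1],
  [-0.0055,0,0,0,0,3,1],
  [-0.0055,0,0,0,0,3,1],
  [-0.0055,0,0,0,0,3,1],
  [-0.0055,0,0,0,0,3,1],
  [-0.0055,0,0,0,0,3,1],
  [-0.0055,0,0,0,0,3,1],
  [-0.0055,0,0,0,0,3,1],
  [-0.0055,0,0,0,0,3,1],
  [0,0,0,0,0,0,1],
  [0,0,0,0,0,0,1],
])

```text
time_s: 17.12
ee_pos: [0.4891, 0.2189, 0.0335]
eef_rot: [3.135, 0.003, 2.795]
force: [5.6, 19.4, -4.9]
grip_width: 0.0181
grip_force: 10.0
```

Call:
play_rows([
  [0,0.0015,0,0,0,0,1],
  [-0.0055,0,0,0,0,3,1],
  [-0.0055,0,0,0,0,3,1],
  [-0.0055,0,0,0,0,3,1],
  [-0.0055,0,0,0,0,3,1],
  [-0.0055,0,0,0,0,3,1],
  [-0.0055,0,0,0,0,3,1],
  [-0.0055,0,0,0,0,3,1],
  [-0.0055,0,0,0,0,3,1],
  [0,0,0,0,0,0,1],
  [0,0,0,0,0,0,1],
])

```text
time_s: 18.03
ee_pos: [0.5281, 0.1977, 0.0335]
eef_rot: [3.134, 0.002, 2.376]
force: [13.1, 14.5, -7.5]
grip_width: 0.0181
grip_force: 10.0
```

Run:
```python
from h import *
o=ctrl.get_obs(); b=w2b([o['ee_pos']])[0]-[-77,20]; print(np.hypot(*b),np.degrees(np.arctan2(b[1],b[0])),o['qpos'])
P=b2w([[-77,20],[28,20]],0);print(P)
```

```text
105.42964478741261 45.03842774709727 [ 0.29235362  0.52468461  1.63963104  0.00221572  0.96948698 -0.51408551]
[[0.45974339 0.11747505 0.        ]
 [0.56441683 0.1257498  0.        ]]
```

Call:
play_rows([
  [0,0.001,0,0,0,0,1],
  [-0.0055,0,0,0,0,3,1],
  [-0.0055,0,0,0,0,3,1],
  [-0.0055,0,0,0,0,3,1],
  [-0.0055,0,0,0,0,3,1],
  [-0.0055,0,0,0,0,3,1],
  [-0.0055,0,0,0,0,3,1],
  [-0.0055,0,0,0,0,3,1],
  [-0.0055,0,0,0,0,3,1],
  [-0.0055,0,0,0,0,3,1],
  [-0.0055,0,0,0,0,3,1],
  [-0.0055,0,0,0,0,3,1],
  [-0.0055,0,0,0,0,3,1],
  [-0.0055,0,0,0,0,3,1],
  [0,0,0,0,0,0,1],
  [0,0,0,0,0,0,1],
])

```text
time_s: 19.37
ee_pos: [0.5626, 0.1348, 0.0336]
eef_rot: [3.133, -0.0, 1.695]
force: [20.3, 3.3, -9.8]
grip_width: 0.0185
grip_force: 10.0
```

Run:
```python
from h import *
o=ctrl.get_obs(); b=w2b([o['ee_pos']])[0]-[-77,20]; print(np.hypot(*b),np.degrees(np.arctan2(b[1],b[0])),o['qpos'])
```

```text
104.30651945108706 5.060153826167388 [ 1.71977549e-01  5.51523837e-01  1.59599589e+00 -2.10958547e-04
  9.85489818e-01  4.78807155e-02]
```

Call:
play_rows([
  [-0.003,0,0,0,0,1,1],
  [-0.003,0,0,0,0,1,1],
  [-0.002,0,0,0,0,1,1],
  [-0.001,0,0,0,0,1,1],
  [-0.001,0,0,0,0,0,1],
  [-0.001,0,0,0,0,0,1],
  [0,0,0,0,0,0,1],
  [0,0,0,0,0,0,1],
  [0,0,0,0,0,0,1],
])

```text
time_s: 20.12
ee_pos: [0.5636, 0.125, 0.0337]
eef_rot: [3.133, -0.002, 1.626]
force: [19.7, 9.7, -9.9]
grip_width: 0.0181
grip_force: 10.0
```

Run:
```python
from h import *
o=ctrl.get_obs(); b=w2b([o['ee_pos']])[0]-[-77,20]; print(np.hypot(*b),np.degrees(np.arctan2(b[1],b[0])),o['force'])
```

```text
104.2023512210737 -0.38489867887096635 [19.66299682  9.66063117 -9.86234662]
```

At the stop (reaction 9.7 N). Open, lift, and look.

Call:
play_rows([
  [0,0.001,0,0,0,0,0.5],
  [0,0,0,0,0,0,0.2],
  [0,0,0,0,0,0,0],
  [0,0,0,0,0,0,0],
  [0,0,0,0,0,0,0],
  [0,0,0,0,0,0,0],
  [0,0,-0.02,0,0,0,0],
  [0,0,-0.03,0,0,0,0],
  [0,0,-0.04,0,0,0,0],
  [0,0,-0.04,0,0,0,0],
  [0.04,0,0,0,0,0,0],
  [0.04,0,0,0,0,0,0],
  [0.04,0,0,0,0,0,0],
  [0.04,0,0,0,0,0,0],
  [0,0,0,0,0,0,0],
  [0,0,0,0,0,0,0],
  [0,0,0,0,0,0,0],
])

```text
time_s: 21.53
ee_pos: [0.5525, 0.2832, 0.1619]
eef_rot: [-3.141, 0.0, 1.626]
force: [-0.5, -0.2, 0.1]
grip_width: 0.0469
grip_force: 0.0
```

Run:
```python
from h import *
t=ctrl.camera("top");s=ctrl.camera("scene")
a=cv2.resize(t[190:275,140:280],None,fx=4,fy=4,interpolation=cv2.INTER_CUBIC)
b=cv2.resize(s[130:260,320:480],None,fx=2,fy=2,interpolation=cv2.INTER_CUBIC)
v=np.zeros((600,560,3),np.uint8);v[:340]=a;v[340:600,:320]=b;cv2.imwrite("pics/fin.png",v)
```

```text
(no output)
```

View pics/fin.png

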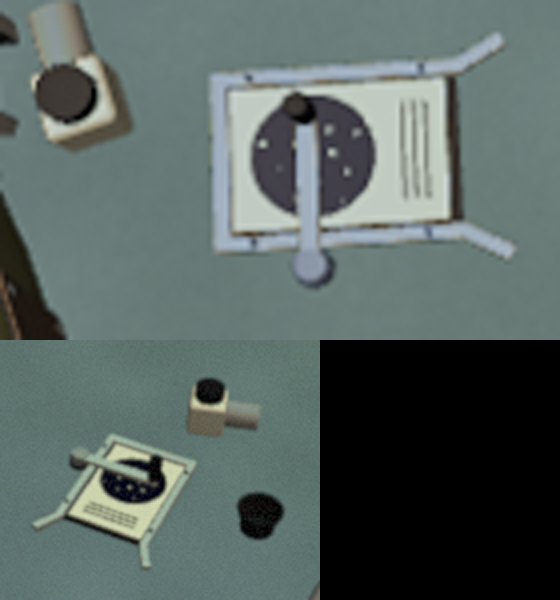

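The card sits square against the stop at x≈230 px, the arm lies across it with the knob at (298,107), and nothing else has moved.

```bash
python3 -c "
from h import *
print(ctrl.hand_in())"
```

```text
the job is handed in; nothing more can be done
None
```

The small white star-chart card is home against the end stop, the retaining arm is closed across it, and the job was handed in at about 21.7 s; the hand-in returned no verdict. On the first try the card caught at the bay mouth, so I lifted only the fingers, dragged it back flat and slid it in again.

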